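# Lock the stop of a card-squaring jig behind the stack

### The job

On the card-squaring jig, push the upright steel post of the sliding stop along the long leg of its L-shaped slot to the corner, then sideways along the short leg until it is fully home at the end, and leave it there. Only push the post, never lift it, and do not disturb the card stack, tape roll, glue bottle or card tray.

Things in the scene. Friction and masses are not known exactly. Their poses are not given: they have to be found in the camera images.
- jig: Fixed card-squaring jig: 310 x 210 mm plywood base, aluminium top plate whose top is 24 mm above the table. Origin: centre of its underside. Its x axis (310 mm side) runs along the slot's long leg towards the card stack, its y axis along the short leg in the direction the post must go there, z up. In this frame the post's axis is at (-95 + along, -30 + across) mm.
- post_top (a point): Centre of the top of the stop's upright steel post, 84 mm above the table. The post is 22 mm in diameter, its side free from 31 to 81 mm above the table; its foot is a 36 mm disc below that. 0.4 to 0.7 kg; it slides with about 1.2 N of friction in each leg, stays where it is left and does not turn. It can be lifted by 15 mm, but must not be.
- slot_corner (a point): Point on the plate's top (24 mm above the table) at the centre of the slot's corner: the post's axis is here when along = 0.105, across = 0. In the jig frame (10, -30) mm.
- slot_end (a point): Point on the plate's top where the post's axis is when it is fully home at the end of the short leg: along = 0.105, across = 0.060. In the jig frame (10, 30) mm.
- along (a joint): Travel of the post along the long leg, jig +x, in m. Starts between 0 and 0.035; 0.105 (within 0.0015 of play) at the corner and all along the short leg.
- across (a joint): Travel of the post along the short leg, jig +y, in m. 0 (within 0.0015 of play) in the long leg, 0.060 when it meets the end of the short leg.
- lift (a joint): How far the post has been lifted, in m; 0 when it is down on the plate. It falls by its own weight.
- stack: Loose banded stack of white cards on the plate, in front of the end fence, 55 mm along jig x, 85 mm along jig y, 45 mm high. Origin at the centre of its underside, about (84, 30) mm in the jig frame; the pusher plate ends about 10 mm short of it.
- tape: Loose roll core of brown tape lying flat on the table to the jig's -y side, 90 mm outside diameter, 25 mm high. Origin at the centre of its underside.
- glue: Loose small white glue bottle standing on the table to the jig's +y side, 40 mm in diameter, 85 mm high. Origin at the centre of its underside.
- tray: Loose cardboard tray with cards in it, on the table to the jig's +y side, 110 x 75 mm, 40 mm high. Origin at the centre of its underside.
- pusher_plate (a point): Centre of the front face of the black pusher plate, which slides as one with the post: 6 mm thick, 70 mm wide along jig y, 26 to 60 mm above the table. Its back is 30 mm, its front 36 mm from the post's axis on the jig's +x side. A low arm, 16 mm wide and up to 35 mm above the table, joins it to the post.
- slot_start (a point): Point on the plate's top, at jig (-95, -30) mm: the start of the L-shaped slot's centre line, where the post is at along = 0. The slot is 18 mm wide, the post's pin in it 15 mm; it runs +x for 105 mm, then +y for 60 mm.
- end_fence (a point): Middle of the top of the plywood end fence beyond the stack, 58 mm above the table, at jig (116, 30) mm; the fence is 8 mm thick and 130 mm long along jig y. A lower side fence, 40 mm above the table, stands at jig x = 55 to 110, y = 75 to 83 mm.

How it is judged (in metres and radians):
On the way, in this order (a step that is already met when the one before it is completed fails the run):
1. the post has been pushed along the long leg to the corner (value of joint along above 0.1 m).
2. the post has been pushed home to the end of the short leg (value of joint across above 0.055 m), for 0.2 s.
At the end, for the whole second after the job is handed in: The post stands still at the end of the slot's short leg (within 5 mm of fully home in both directions), down on the plate, and the card stack is where it was (within 12 mm) (value of joint along above 0.1 m and value of joint across above 0.055 m and value of joint lift below 0.002 m and linear speed of lift below 0.01 m/s and distance of stack from where it was at the start of the episode below 0.012 m); the robot touches nothing.
It fails at once if the post is lifted (more than 5 mm) (value of joint lift above 0.005 m).
It fails at once if the card stack is disturbed (moved more than 12 mm) (distance of stack from where it was at the start of the episode above 0.012 m).
It fails at once if the tape roll, glue bottle or card tray is disturbed (moved more than 15 mm or tipped) (distance of any of tape, glue, tray from where it was at the start of the episode above 0.015 m or angle between glue's own z axis and vertical above 0.3 rad).
It also fails if it takes over 40 s, if anything falls off the work surface, if the arm or the gripper's body presses on something with over 40 N, if the wrist force passes 120 N, or if a joint passes its speed limit or range.

### The arm

A 6-joint arm with a two-finger parallel gripper is mounted at the origin on the work surface. World frame = base frame: x ahead of the robot, y to its left, z up, the work surface at z = 0. Lengths are in mm, angles in degrees, forces in N, time in s.
With the tool pointing down it reaches from about 225 to 875 mm from the base axis. Payload 3.4 kg.
Tool frame: the origin (TCP) lies midway between the tips of the shut fingers; the grasp point (between the pads) lies 19 mm behind it (grip_depth is the distance from the TCP to the grasp point, in mm); z points along the fingers, y is the line along which they close (so a half turn about z gives the same grasp; the last joint's range is limited). The gripper opens to 85 mm and grips with 20 to 120 N. Pads are 22 mm wide; open, the fingers measure 114 mm over their backs; the gripper's body (76 mm by 85 mm) begins 54 mm behind the grasp point. The pads swing forward as they close: fully open they stand 13 mm farther back than shut.
Start: joints at [66.119, 15.808, 86.224, -0, 77.962, -6.933], TCP at [167.632, 550.057, 231.328] pointing down, gripper open.
Joint ranges: [-165.64, 165.64], [-43.16, 119.46], [12.63, 154.43], [-67.54, 247.53], [6.08, 155.33], [-154.97, 154.97]. Speed limits (degrees/s): [147.25, 147.25, 180, 180, 180, 180].

### API

Orientations are given as [roll, pitch, yaw] about the fixed x, y, z axes, in that order (R = Rz(yaw) Ry(pitch) Rx(roll)).
In Python, from rig import * gives the robot as it stands. The module is installed in compiled form; this text tells all that it offers.
- The arm moves only by the tool play_rows, never from a script. Its argument "increments" is a list that holds one entry, the list of rows, each a list of 7 numbers: the shift along the tool's x, y, z in m, then the turn, a rotation vector about the tool's x, y, z in rad, then the finger opening in m, from 0 to 0.0854. A call has exactly 10 rows; each row shifts and turns the commanded pose from where the row before left it, along the tool's axes as they then stand; what a row does not reach is not made up. A row lasts 1/10 s, in which the tool goes at most 50 mm and 8.59 degrees, less where a joint would pass 70% of its speed; a pose out of reach is approached as far as the arm can. A call is refused whole if a number of a shift passes 0.05 or a number of a turn 0.15, either way. A call with a gripper value outside its range is refused whole. The fingers move at their own pace and stop on an object; "force" is the grip in N (left out, the last holds). Time passes only in rows, so rows that do not move let the fingers close, or fill a call up. It gives the time, the measured TCP pose, the force, the opening and the grip force at its end, in the units of the state.
- get_obs(): the state, without advancing time (a new reading comes with each control period).
- capture(name): name is "scene" or "top" or "wrist"; returns a dict with "pixels" (384x512x3 uint8, red, green, blue), "vfov" (degrees; the focal length in pixels is half the picture's height over the tangent of half this angle, whatever the lens; pixels are square), "cx", "cy" (the principal point, pixels), "k1" (the pictures are not rectified: a ray, as slopes to the right and down, at radius r is drawn at 1 + k1 r^2 times it, then the intrinsics apply), "cam_to_world" (4x4, takes a point from camera to world coordinates); the wrist camera has in their place "mount" (4x4, takes a point from camera to tool coordinates, whose origin is the TCP and whose axes are the flange's). Camera axes: x right, y down, z forward; pixel columns grow to the right and rows downward; lengths in mm; the calibration is good to about 2 mm. A picture is of the moment at which its call begins: read the wrist's pose just before it. There is no depth.
- sign_off(): hands the job in; it is judged then, once.
The state is a dict: "time_s": time; "joint_pos": joint angles; "joint_velocities": joint speeds; "effort": joint torques, N m; "ee_pos": TCP position; "tcp_rot": TCP orientation; "ft_force": force on the tool from outside, world axes, zero at the start; "moment": the same for the moment, N m; "finger_gap": finger opening in mm; "finger_force": force on a finger pad.
Only numpy, scipy, OpenCV 4.12 (cv2) and the standard library are available. Lean on these libraries where they do the work, as an engineer would, in place of code of your own. Each camera call takes 0.05 s, during which the arm holds its last target. There are 200 camera calls.

## Working session

There is one attempt and no reset: what is moved stays moved. The work goes in short steps, Python scripts to look and compute and a tool call to move; the robot and the scene stay as the last step left them, time stands still between calls to the robot, and variables do not carry over. Pictures are saved under pics/ and viewed, at most 10 in all, crops included, and the job is handed in when it is done.

Besides the shell and the picture viewer there is one more tool, called after "Request:" as name([rows], argument=value, ...), one row to a line, values as JSON. play_rows: Moves the arm, as the interface text tells. Its arguments: {"type":"object","properties":{"increments":{"type":"array"},"force":{"type":"number"}},"required":["increments"]}

```bash
mkdir -p pics
cat > h.py <<'E'
from rig import *
import numpy as np, cv2
def K(c):
    h,w=c["pixels"].shape[:2]; f=h/2/np.tan(np.radians(c["vfov"])/2); return f
def ray(c,uv,T=None):
    T=np.array(c["cam_to_world"] if T is None else T); f=K(c)
    d=np.array([(uv[0]-c["cx"])/f,(uv[1]-c["cy"])/f]); s=d.copy()
    for _ in range(30): s=d/(1+c["k1"]*(s@s))
    return T[:3,3],T[:3,:3]@np.array([s[0],s[1],1.])
def onz(c,uv,z,T=None):
    o,d=ray(c,uv,T); return o+d*(z-o[2])/d[2]
def proj(c,p,T=None):
    T=np.array(c["cam_to_world"] if T is None else T); q=T[:3,:3].T@(np.array(p,float)-T[:3,3]); s=q[:2]/q[2]
    return s*(1+c["k1"]*(s@s))*K(c)+[c["cx"],c["cy"]]
E
python3 - <<'E'
from h import *
import pickle
o=get_obs();print(o)
for n in("scene","top"):
    c=capture(n);pickle.dump(c,open(n+".pkl","wb"));print({k:v for k,v in c.items() if k!="pixels"})
    cv2.imwrite(f"pics/{n}0.png",cv2.resize(c["pixels"][:,:,::-1],(800,600),interpolation=cv2.INTER_CUBIC))
E
```

```text
{'time_s': 0.0, 'joint_pos': array([ 6.61181281e+01,  1.58446758e+01,  8.62960725e+01, -6.88959980e-04,
        7.79629253e+01, -6.93291423e+00]), 'joint_velocities': array([ 0.01761573,  0.07322329,  0.01411501, -0.04875716, -0.00403963,
       -0.01214758]), 'effort': array([ 1.07896933e-03, -4.16768074e+01, -2.45803857e+01,  7.94049515e-05,
        1.07256728e-02, -7.60326628e-06]), 'ee_pos': array([167.41137309, 549.51811963, 230.46312105]), 'tcp_rot': array([-1.79897003e+02, -1.18454987e-02,  1.63051176e+02]), 'ft_force': array([-0.01811239, -0.96200686,  0.47060313]), 'moment': array([-0.01915457, -0.00115317, -0.00696793]), 'finger_force': 0.0, 'finger_gap': 85.21330187577999}
{'vfov': 52.92305547278778, 'cx': 266.2124871626855, 'cy': 187.68040631566572, 'k1': 0.01592050142527814, 'cam_to_world': array([[ 8.09536334e-01,  4.02222366e-01, -4.27630789e-01,
         1.01811583e+03],
       [ 5.87063958e-01, -5.51393325e-01,  5.92723637e-01,
        -4.92669637e+02],
       [ 2.61394139e-03, -7.30877944e-01, -6.82503186e-01,
         7.15085968e+02],
       [ 0.00000000e+00,  0.00000000e+00,  0.00000000e+00,
         1.00000000e+00]])}
{'vfov': 53.34259860529385, 'cx': 250.504482717032, 'cy': 192.8749635946996, 'k1': 0.011788343353563763, 'cam_to_world': array([[ 7.24574237e-03, -9.93167803e-01,  1.16469796e-01,
         5.29161614e+02],
       [-9.99873421e-01, -5.54584603e-03,  1.49126172e-02,
         4.86360926e+01],
       [-1.41648077e-02, -1.16563106e-01, -9.93082273e-01,
         9.28375097e+02],
       [ 0.00000000e+00,  0.00000000e+00,  0.00000000e+00,
         1.00000000e+00]])}
```

View pics/top0.png

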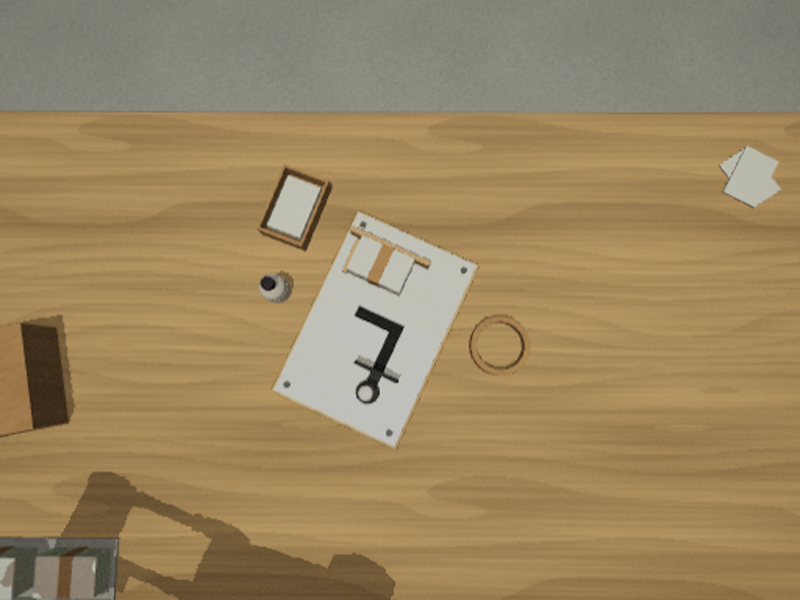

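View pics/scene0.png

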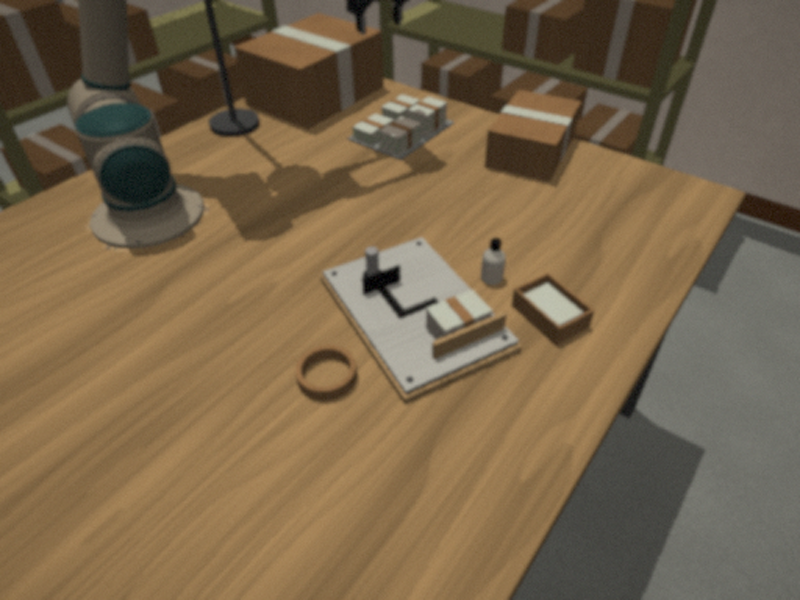

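The top view shows the jig plate (corners at about (358,212), (478,264), (396,447), (274,389)), the post at (368,392), the slot corner at (402,327) and the slot end at (358,311). The glue bottle and tray are to its left and the tape roll to its right. The scene view agrees.

Run:
```python
from h import *
import pickle
c=pickle.load(open("top.pkl","rb")); im=c["pixels"]; hsv=cv2.cvtColor(im,cv2.COLOR_RGB2HSV)
m=((hsv[...,1]<45)&(hsv[...,2]>130)).astype(np.uint8); m[:100]=0
m=cv2.morphologyEx(m,cv2.MORPH_CLOSE,np.ones((5,5)))
n,l,st,ce=cv2.connectedComponentsWithStats(m)
i=l[270,190]or l[240,200]; print(st[i])
ct=max(cv2.findContours((l==i).astype(np.uint8),0,2)[0],key=cv2.contourArea)[:,0].astype(float)
P=np.array([onz(c,p,24)[:2] for p in ct],np.float32)
r=cv2.minAreaRect(P);print(r)
s=.64
corners=np.array([onz(c,np.array(p)*s-.18,24)[:2] for p in[(358,212),(478,264),(396,447),(274,389)]]);print(corners,corners.mean(0),np.linalg.norm(np.roll(corners,-1,0)-corners,axis=1))
box=cv2.boxPoints(r)
ex=(corners[0]+corners[1]-corners[2]-corners[3]);a0=np.arctan2(ex[1],ex[0])
e=[np.arctan2(*(box[(k+1)%4]-box[k])[::-1]) for k in range(4)]
yaw=min(e,key=lambda a:abs(np.angle(np.exp(1j*(a-a0))))); print("yaw",np.degrees(a0),np.degrees(yaw))
R=np.array([[np.cos(yaw),-np.sin(yaw)],[np.sin(yaw),np.cos(yaw)]]);o=np.array(r[0])
J=lambda p:R.T@(np.array(p)[:2]-o)
for nm,p,z in[("post",(368,393),84),("corner",(402,327),24),("end",(358,311),24),("glue",(268,283),85),("tape",(498,345),25),("fence",(391,247),58)]:
    w=onz(c,np.array(p)*s-.18,z);print(nm,w.round(1),J(w).round(1))
np.savez("jig.npz",yaw=yaw,o=o)
sc=pickle.load(open("scene.pkl","rb"))
for q in[(-155,-105),(155,-105),(155,105),(-155,105)]: print(proj(sc,[*(o+R@q),24])/s)
for nm,p,z in[("post",(372,250),84),("corner",(401,313),24),("end",(437,301),24)]:
    w=onz(sc,np.array(p)*s-.18,z);print(nm,w.round(1),J(w).round(1))
```

```text
[ 175  136  130  150 9781]
((597.6754760742188, 86.44046783447266), (200.21180725097656, 300.9013366699219), 65.55399322509766)
[[775.10929861 115.56367027]
 [694.05959694 -69.6426706 ]
 [418.47692555  54.26724322]
 [502.12319615 238.07548136]] [597.44225431  84.56593106] [202.16439558 302.1580307  201.94595067 299.21657038]
yaw -24.19001867010885 -24.446005
post [499.3  93.5  84. ] [-92.5 -34.2]
corner [596.6  46.3  24. ] [ 15.6 -37. ]
end [620.6 113.4  24. ] [ 9.7 34.1]
glue [653.9 238.5  85. ] [-11.7 161.7]
tape [570.3 -98.4  25. ] [  51.5 -179.6]
fence [712.8  63.3  58. ] [114.4  26.6]
[318.76061424 270.2604528 ]
[404.07426582 394.43653632]
[522.8812717  340.73116127]
[422.63258148 234.2663971 ]
post [501.1  97.9  84. ] [-92.7 -29.6]
corner [592.3  55.4  24. ] [  7.9 -30.4]
end [623.6 113.1  24. ] [12.5 35. ]
```

```bash
cat >> h.py <<'E'
from scipy.spatial.transform import Rotation as Ro
O=np.array([597.5,86.]); YAW=np.radians(-24.4)
RJ=np.array([[np.cos(YAW),-np.sin(YAW)],[np.sin(YAW),np.cos(YAW)]])
def tojig(p): return RJ.T@(np.array(p)[:2]-O)
def need(jx,jy,z):
    o=get_obs(); R=Ro.from_euler("xyz",o["tcp_rot"],degrees=True)
    g=np.array([*(O+RJ@[jx,jy]),z]); print("t",o["time_s"],"jig",tojig(o["ee_pos"]).round(1),o["ee_pos"].round(1),o["tcp_rot"].round(2),"F",o["ft_force"].round(1),"gap",o["finger_gap"].round(1))
    print("tool shift",R.inv().apply(g-o["ee_pos"]).round(1))
    Rg=Ro.from_euler("xyz",[180,0,155.6],degrees=True); print("turn",(R.inv()*Rg).as_rotvec().round(4))
E
python3 -c "from h import *;need(-135,-30,130)"
```

```text
Traceback (most recent call last):
  File "h.py", line 21, in need
    g=np.array([*(O+RJ@[jx,jy]),z]); print("t",o["time_s"],"jig",tojig(o["ee_pos"]).round(1),o["ee_pos"].round(1),o["tcp_rot"].round(2),"F",o["ft_force"].round(1),"gap",o["finger_gap"].round(1))
                                                                                                                                                                         ^^^^^^^^^^^^^^^^^^^^^
AttributeError: 'float' object has no attribute 'round'
```

```bash
sed -i 's/o\["finger_gap"\].round(1)/round(o["finger_gap"],1)/' h.py; python3 -c "from h import *;need(-135,-30,130)"
```

```text
t 0.1 jig [-583.2  244.5] [167.4 549.6 230.5] [-1.7991e+02 -1.0000e-02  1.6305e+02] F [0.3 0.2 0.1] gap 85.0
tool shift [-408.8 -330.2  101. ]
turn [-1.600e-03 -1.000e-04  1.301e-01]
```

Request:
play_rows([
  [[-0.025, -0.02, 0, 0, 0, 0, 0], [-0.025, -0.02, 0, 0, 0, 0, 0], [-0.025, -0.02, 0, 0, 0, 0, 0], [-0.025, -0.02, 0, 0, 0, 0, 0], [-0.025, -0.02, 0, 0, 0, 0, 0], [-0.025, -0.02, 0, 0, 0, 0, 0], [-0.025, -0.02, 0, 0, 0, 0, 0], [-0.025, -0.02, 0, 0, 0, 0, 0], [-0.025, -0.02, 0, 0, 0, 0, 0], [-0.025, -0.02, 0, 0, 0, 0, 0]],
])

```text
time_s: 1.1
ee_pos: [348.8, 284.6, 231.0]
tcp_rot: [-180.0, -0.0, 163.1]
ft_force: [-0.0, 0.3, 0.3]
finger_gap: -0.2
finger_force: 0.0
```

Request:
play_rows([
  [[-0.022, -0.018, 0, 0, 0, 0, 0], [-0.022, -0.018, 0, 0, 0, 0, 0], [-0.022, -0.018, 0, 0, 0, 0, 0], [-0.022, -0.018, 0, 0, 0, 0, 0], [-0.022, -0.018, 0, 0, 0, 0, 0], [-0.022, -0.018, 0, 0, 0, 0, 0], [-0.022, -0.018, 0.02, 0, 0, 0, 0], [-0.005, -0.004, 0.04, 0, 0, 0, 0], [0, 0, 0.04, 0, 0, 0.065, 0], [0, 0, 0, 0, 0, 0.065, 0]],
])

```text
time_s: 2.1
ee_pos: [458.1, 114.2, 126.1]
tcp_rot: [-179.7, -0.6, 155.4]
ft_force: [-0.8, 0.2, -0.2]
finger_gap: -0.1
finger_force: 0.0
```

Run:
```python
from h import *
need(-135,-30,45)
import pickle
o=get_obs();c=capture("wrist");c["obs"]=o;pickle.dump(c,open("w1.pkl","wb"));print(c["mount"],c["vfov"])
cv2.imwrite("pics/w1.png",cv2.resize(c["pixels"][:,:,::-1],(800,600)))
```

```text
t 2.1 jig [-138.6  -32. ] [458.1 114.2 126.1] [-179.65   -0.61  155.38] F [-0.8  0.2 -0.2] gap -0.1
tool shift [-4.5  2.5 81. ]
turn [-0.006  -0.0106 -0.0039]
[[-9.34281619e-04 -9.53408093e-01 -3.01682177e-01  7.72395050e+01]
 [ 9.99999415e-01 -1.05502421e-03  2.37294589e-04 -4.28092833e-01]
 [-5.44520582e-04 -3.01681779e-01  9.53408521e-01 -1.41173914e+02]
 [ 0.00000000e+00  0.00000000e+00  0.00000000e+00  1.00000000e+00]] 69.59469610134498
```

View pics/w1.png

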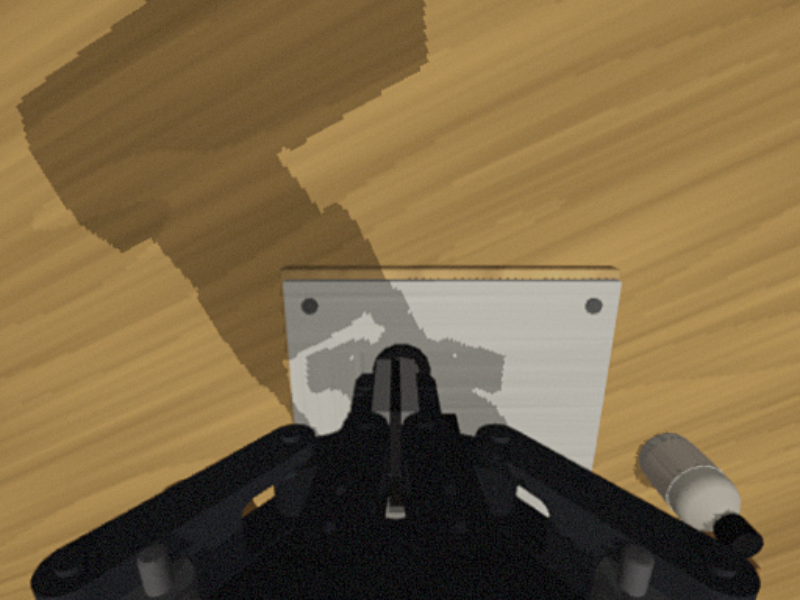

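Run:
```python
from h import *
import pickle
c=pickle.load(open("w1.pkl","rb"));o=c["obs"]
T=np.eye(4);T[:3,:3]=Ro.from_euler("xyz",o["tcp_rot"],degrees=True).as_matrix();T[:3,3]=o["ee_pos"];T=T@c["mount"]
for p,z in[((283,281),24),((620,281),24),((403,345),31),((382,358),126),((418,358),126)]:
    print(p,tojig(onz(c,np.array(p)*.64-.18,z,T)).round(1))
print(proj(c,[*(O+RJ@[-93,-30]),84],T)/.64, proj(c,[*(O+RJ@[-111,-30]),31],T)/.64)
```

```text
(283, 281) [-151.1  -98.5]
(620, 281) [-150.5   99.2]
(403, 345) [-113.4  -28.3]
(382, 358) [-148.8  -37. ]
(418, 358) [-148.8  -24.1]
[400.55476286 425.6149812 ] [399.89223188 348.50634801]
```

The wrist view shows the jig's back edge at row 281, square to the picture. The post foot's rim behind the fingertips is at (403,345), so the post is at about jig (-95,-29), which agrees with the top view. Next I descend behind the post.

Request:
play_rows([
  [[0, 0.002, 0.015, 0, 0, 0, 0], [0, 0, 0.015, 0, 0, 0, 0], [0, 0, 0.015, 0, 0, 0, 0], [0, 0, 0.015, 0, 0, 0, 0], [0, 0, 0.01, 0, 0, 0, 0], [0, 0, 0.007, 0, 0, 0, 0], [0, 0, 0, 0, 0, 0, 0], [0, 0, 0, 0, 0, 0, 0], [-0.005, 0, 0, 0, 0, 0, 0], [-0.005, 0, 0, 0, 0, 0, 0]],
])

```text
time_s: 3.15
ee_pos: [473.5, 112.8, 54.9]
tcp_rot: [179.9, 0.1, 155.6]
ft_force: [0.4, -0.1, -0.1]
finger_gap: -0.3
finger_force: 0.0
```

```bash
python3 -c "from h import *;need(-12,-30,45)"
```

```text
t 3.15 jig [-124.   -26.8] [473.5 112.8  54.9] [1.7995e+02 8.0000e-02 1.5562e+02] F [ 0.4 -0.1 -0.1] gap -0.3
tool shift [-112.    -3.3   10.1]
turn [0.0009 0.0015 0.0003]
```

Request:
play_rows([
  [[0, -0.003, 0.005, 0, 0, 0, 0], [0, 0, 0.004, 0, 0, 0, 0], [-0.01, 0, 0, 0, 0, 0, 0], [-0.01, 0, 0, 0, 0, 0, 0], [-0.01, 0, 0, 0, 0, 0, 0], [-0.01, 0, 0, 0, 0, 0, 0], [-0.01, 0, 0, 0, 0, 0, 0], [-0.01, 0, 0, 0, 0, 0, 0], [-0.01, 0, 0, 0, 0, 0, 0], [0, 0, 0, 0, 0, 0, 0]],
])

```text
time_s: 4.15
ee_pos: [538.1, 80.6, 45.7]
tcp_rot: [179.9, 0.2, 155.6]
ft_force: [-0.3, 0.4, 0.4]
finger_gap: -0.2
finger_force: 0.0
```

Run:
```python
from h import *
need(-12,-30,46)
import pickle
c=capture("top");pickle.dump(c,open("t2.pkl","wb"));s=capture("scene")
cv2.imwrite("pics/t2.png",np.hstack([cv2.resize(c["pixels"][110:310,150:350,::-1],(400,400)),cv2.resize(s["pixels"][130:270,180:320,::-1],(400,400))]))
```

```text
t 4.15 jig [-51.9 -29.5] [538.1  80.6  45.7] [179.91   0.21 155.56] F [-0.3  0.4  0.4] gap -0.2
tool shift [-39.9  -0.5  -0.2]
turn [ 0.0016  0.0036 -0.0007]
```

View pics/t2.png

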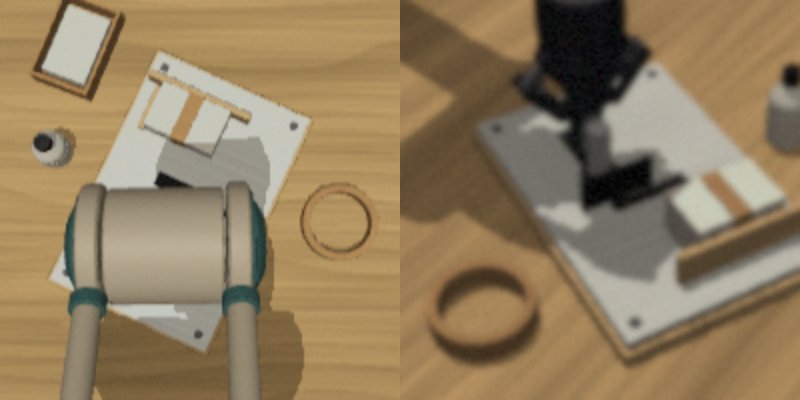

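The right panel shows the fingers behind the post at (597,140), with the post moved along the slot and standing upright. The stack is untouched. I'll continue towards the corner.

Request:
play_rows([
  [[-0.005, 0, 0, 0, 0, 0, 0], [-0.006, 0, 0, 0, 0, 0, 0], [-0.006, 0, 0, 0, 0, 0, 0], [-0.006, 0, 0, 0, 0, 0, 0], [-0.005, 0, 0, 0, 0, 0, 0], [-0.004, 0, 0, 0, 0, 0, 0], [-0.003, 0, 0, 0, 0, 0, 0], [-0.002, 0, 0, 0, 0, 0, 0], [0, 0, 0, 0, 0, 0, 0], [0, 0, 0, 0, 0, 0, 0]],
])

```text
time_s: 5.25
ee_pos: [569.1, 65.8, 45.3]
tcp_rot: [180.0, 0.0, 155.6]
ft_force: [-0.5, -0.2, -0.3]
finger_gap: -0.2
finger_force: 0.0
```

Request:
play_rows([
  [[-0.001, 0, 0, 0, 0, 0, 0], [-0.001, 0, 0, 0, 0, 0, 0], [-0.001, 0, 0, 0, 0, 0, 0], [0, 0, 0, 0, 0, 0, 0], [0, 0, 0, 0, 0, 0, 0], [0, 0, 0, 0, 0, 0, 0], [0, 0, 0, 0, 0, 0, 0], [0, 0, 0, 0, 0, 0, 0], [0, 0, 0, 0, 0, 0, 0], [0, 0, 0, 0, 0, 0, 0]],
])

```text
time_s: 6.25
ee_pos: [571.5, 64.7, 45.3]
tcp_rot: [180.0, -0.0, 155.6]
ft_force: [-1.0, -0.1, -0.6]
finger_gap: 0.1
finger_force: 0.5
```

Run:
```python
from h import *
need(-12,-30,46)
s=capture("scene")
cv2.imwrite("pics/s3.png",cv2.resize(s["pixels"][130:270,180:320,::-1],(600,600),interpolation=cv2.INTER_CUBIC))
for q in[(10,-30,84),(10,-30,81),(46,-30,60),(46,-65,60)]: print(q,(proj(s,[*(O+RJ@q[:2]),q[2]])-[180,130])*600/140)
```

```text
t 6.25 jig [-14.9 -30.1] [571.5  64.7  45.3] [180.   -0.  155.6] F [-1.  -0.1 -0.6] gap 0.1
tool shift [-2.9  0.1 -0.7]
turn [ 0.     -0.0001  0.    ]
(10, -30, 84) [327.88161264 227.80054241]
(10, -30, 81) [327.95860175 231.70573594]
(46, -30, 60) [359.14414077 296.87395751]
(46, -65, 60) [304.17232347 318.76142059]
```

View pics/s3.png

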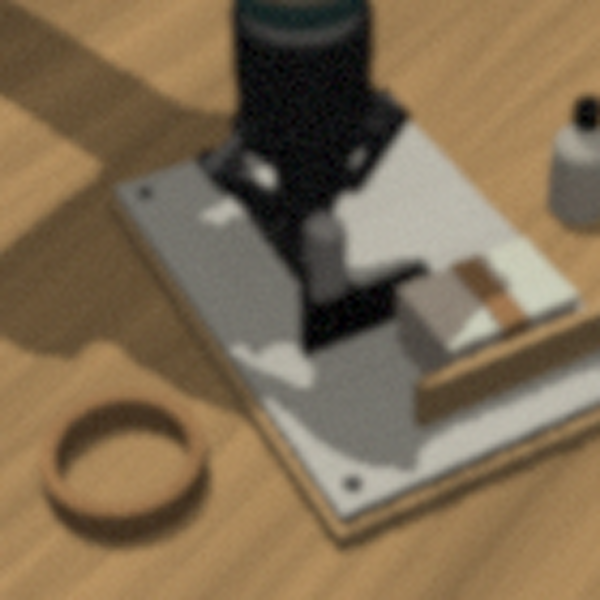

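The scene view shows the post top at about (323,222). The corner would be at (328,228), so the post is a few mm short. I'll push on gently until the force rises.

Request:
play_rows([
  [[-0.001, 0, 0, 0, 0, 0, 0], [-0.001, 0, 0, 0, 0, 0, 0], [-0.001, 0, 0, 0, 0, 0, 0], [-0.001, 0, 0, 0, 0, 0, 0], [0, 0, 0, 0, 0, 0, 0], [0, 0, 0, 0, 0, 0, 0], [0, 0, 0, 0, 0, 0, 0], [0, 0, 0, 0, 0, 0, 0], [0, 0, 0, 0, 0, 0, 0], [0, 0, 0, 0, 0, 0, 0]],
])

```text
time_s: 7.3
ee_pos: [575.3, 63.0, 45.3]
tcp_rot: [180.0, 0.0, 155.6]
ft_force: [-0.9, 0.2, 0.2]
finger_gap: -0.0
finger_force: 0.1
```

Request:
play_rows([
  [[-0.001, 0, 0, 0, 0, 0, 0], [-0.001, 0, 0, 0, 0, 0, 0], [0, 0, 0, 0, 0, 0, 0], [0, 0, 0, 0, 0, 0, 0], [0, 0, 0, 0, 0, 0, 0], [0, 0, 0, 0, 0, 0, 0], [0, 0, 0, 0, 0, 0, 0], [0, 0, 0, 0, 0, 0, 0], [0, 0, 0, 0, 0, 0, 0], [0, 0, 0, 0, 0, 0, 0]],
])

```text
time_s: 8.3
ee_pos: [575.8, 62.7, 45.3]
tcp_rot: [-180.0, -0.1, 155.6]
ft_force: [-4.8, 3.0, 5.0]
finger_gap: 0.0
finger_force: 2.6
```

The force rose and the motion stopped, so the post is at the corner. Now I back off, go round to its -y side, and line up.

Request:
play_rows([
  [[0.006, 0, 0, 0, 0, 0, 0], [0.01, 0, 0, 0, 0, 0, 0], [0.01, 0, 0, 0, 0, 0, 0], [0, -0.01, 0, 0, 0, 0, 0], [0, -0.01, 0, 0, 0, 0, 0], [0, -0.012, 0, 0, 0, 0, 0], [0, -0.012, 0, 0, 0, 0, 0], [0, -0.01, 0, 0, 0, 0, 0], [0, 0, 0, 0, 0, 0, 0], [0, 0, 0, 0, 0, 0, 0]],
])

```text
time_s: 9.3
ee_pos: [531.2, 23.3, 45.4]
tcp_rot: [180.0, 0.0, 155.5]
ft_force: [-0.0, -0.3, -0.3]
finger_gap: 0.2
finger_force: 0.0
```

Request:
play_rows([
  [[-0.008, 0, 0, 0, 0, 0, 0], [-0.01, 0, 0, 0, 0, 0, 0], [-0.01, 0, 0, 0, 0, 0, 0], [-0.01, 0, 0, 0, 0, 0, 0], [-0.008, 0, 0, 0, 0, 0, 0], [0, 0, 0, 0, 0, 0, 0], [0, 0, 0, 0, 0, 0, 0], [0, 0, 0, 0, 0, 0, 0], [0, 0, 0, 0, 0, 0, 0], [0, 0, 0, 0, 0, 0, 0]],
])

```text
time_s: 10.3
ee_pos: [572.6, 4.9, 45.4]
tcp_rot: [180.0, -0.0, 155.6]
ft_force: [0.2, -0.6, 0.5]
finger_gap: -0.2
finger_force: 0.0
```

Run:
```python
from h import *
need(11,-60,46)
s=capture("scene")
cv2.imwrite("pics/s4.png",cv2.resize(s["pixels"][130:270,180:320,::-1],(600,600),interpolation=cv2.INTER_CUBIC))
```

```text
t 10.3 jig [ 10.8 -84.1] [572.6   4.9  45.4] [ 1.8000e+02 -1.0000e-02  1.5561e+02] F [ 0.2 -0.6  0.5] gap -0.2
tool shift [-0.2 24.1 -0.6]
turn [ 0.     -0.0002  0.0003]
```

View pics/s4.png

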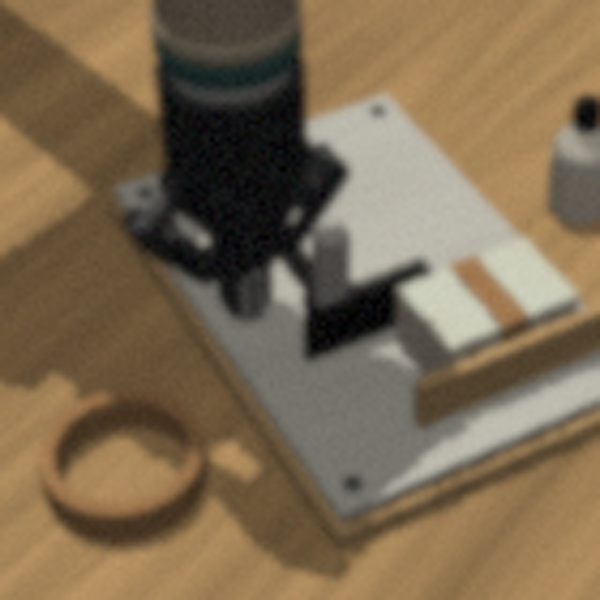

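The post stands at the corner at (330,230), and the fingers are beside it on the -y side. I'll raise the tool 10 mm to keep the knuckles clear of the post top, then push +y.

Request:
play_rows([
  [[0, 0.004, -0.005, 0, 0, 0, 0], [0, 0.006, -0.005, 0, 0, 0, 0], [0, 0.007, 0, 0, 0, 0, 0], [0, 0.007, 0, 0, 0, 0, 0], [0, 0.007, 0, 0, 0, 0, 0], [0, 0.007, 0, 0, 0, 0, 0], [0, 0.007, 0, 0, 0, 0, 0], [0, 0.007, 0, 0, 0, 0, 0], [0, 0.006, 0, 0, 0, 0, 0], [0, 0.004, 0, 0, 0, 0, 0]],
])

```text
time_s: 11.35
ee_pos: [598.7, 61.8, 55.2]
tcp_rot: [180.0, -0.0, 155.6]
ft_force: [-2.0, -0.8, 0.5]
finger_gap: -0.0
finger_force: 0.7
```

Request:
play_rows([
  [[0, 0.004, 0, 0, 0, 0, 0], [0, 0.004, 0, 0, 0, 0, 0], [0, 0.004, 0, 0, 0, 0, 0], [0, 0.003, 0, 0, 0, 0, 0], [0, 0.002, 0, 0, 0, 0, 0], [0, 0.001, 0, 0, 0, 0, 0], [0, 0, 0, 0, 0, 0, 0], [0, 0, 0, 0, 0, 0, 0], [0, 0, 0, 0, 0, 0, 0], [0, 0, 0, 0, 0, 0, 0]],
])

```text
time_s: 12.35
ee_pos: [606.0, 77.7, 55.4]
tcp_rot: [180.0, 0.0, 155.6]
ft_force: [-0.4, -1.3, -0.3]
finger_gap: 0.0
finger_force: 0.2
```

Run:
```python
from h import *
need(11,5,56)
s=capture("scene")
cv2.imwrite("pics/s5.png",cv2.resize(s["pixels"][130:270,180:320,::-1],(600,600),interpolation=cv2.INTER_CUBIC))
print((proj(s,[*(O+RJ@[10,30]),84])-[180,130])*600/140)
```

```text
t 12.35 jig [11.2 -4.1] [606.   77.7  55.4] [179.99   0.   155.6 ] F [-0.4 -1.3 -0.3] gap 0.0
tool shift [ 0.2  9.1 -0.6]
turn [ 0.0003  0.     -0.0001]
[418.79852097 193.45734997]
```

View pics/s5.png

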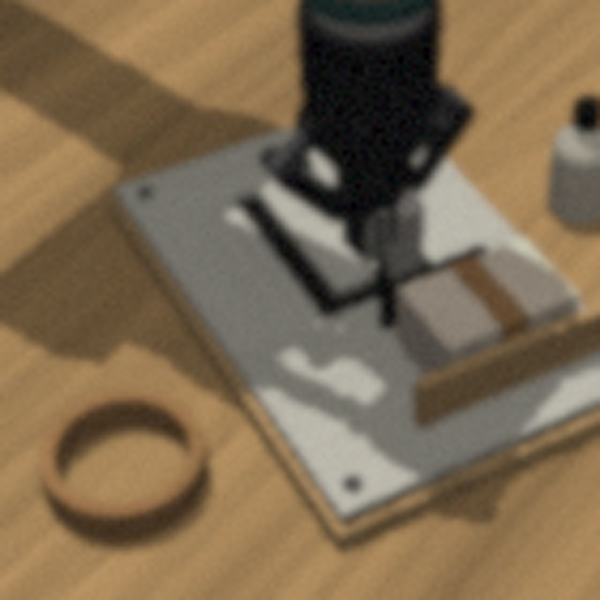

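The post is now in the short leg, top at about (402,205). Home would be about (419,193), roughly 10 mm further, so I creep on.

Request:
play_rows([
  [[0, 0.002, 0, 0, 0, 0, 0], [0, 0.002, 0, 0, 0, 0, 0], [0, 0.002, 0, 0, 0, 0, 0], [0, 0.001, 0, 0, 0, 0, 0], [0, 0.001, 0, 0, 0, 0, 0], [0, 0, 0, 0, 0, 0, 0], [0, 0, 0, 0, 0, 0, 0], [0, 0, 0, 0, 0, 0, 0], [0, 0, 0, 0, 0, 0, 0], [0, 0, 0, 0, 0, 0, 0]],
])

```text
time_s: 13.4
ee_pos: [609.3, 85.0, 55.4]
tcp_rot: [180.0, 0.0, 155.6]
ft_force: [0.6, 0.6, 0.1]
finger_gap: 0.1
finger_force: 0.2
```

Request:
play_rows([
  [[0, 0.001, 0, 0, 0, 0, 0], [0, 0.001, 0, 0, 0, 0, 0], [0, 0, 0, 0, 0, 0, 0], [0, 0, 0, 0, 0, 0, 0], [0, 0, 0, 0, 0, 0, 0], [0, 0, 0, 0, 0, 0, 0], [0, 0, 0, 0, 0, 0, 0], [0, 0, 0, 0, 0, 0, 0], [0, 0, 0, 0, 0, 0, 0], [0, 0, 0, 0, 0, 0, 0]],
])

```text
time_s: 14.4
ee_pos: [610.1, 86.8, 55.3]
tcp_rot: [180.0, 0.0, 155.6]
ft_force: [-0.3, -1.1, -0.1]
finger_gap: 0.2
finger_force: 0.4
```

Request:
play_rows([
  [[0, 0.001, 0, 0, 0, 0, 0], [0, 0.001, 0, 0, 0, 0, 0], [0, 0.001, 0, 0, 0, 0, 0], [0, 0, 0, 0, 0, 0, 0], [0, 0, 0, 0, 0, 0, 0], [0, 0, 0, 0, 0, 0, 0], [0, 0, 0, 0, 0, 0, 0], [0, 0, 0, 0, 0, 0, 0], [0, 0, 0, 0, 0, 0, 0], [0, 0, 0, 0, 0, 0, 0]],
])

```text
time_s: 15.4
ee_pos: [610.7, 88.3, 55.3]
tcp_rot: [-179.9, -0.0, 155.6]
ft_force: [-1.8, -4.6, 1.0]
finger_gap: 0.0
finger_force: 2.7
```

Request:
play_rows([
  [[0, 0.001, 0, 0, 0, 0, 0], [0, 0.001, 0, 0, 0, 0, 0], [0, 0, 0, 0, 0, 0, 0], [0, 0, 0, 0, 0, 0, 0], [0, 0, 0, 0, 0, 0, 0], [0, 0, 0, 0, 0, 0, 0], [0, 0, 0, 0, 0, 0, 0], [0, 0, 0, 0, 0, 0, 0], [0, 0, 0, 0, 0, 0, 0], [0, 0, 0, 0, 0, 0, 0]],
])

```text
time_s: 16.4
ee_pos: [610.9, 88.8, 55.4]
tcp_rot: [-179.7, -0.0, 155.7]
ft_force: [-3.0, -8.0, 2.6]
finger_gap: 0.5
finger_force: 4.5
```

The motion stopped and the force rose to about 8.5 N along jig -y, so the post is home. I back off sideways and lift clear.

Request:
play_rows([
  [[0, -0.004, 0, 0, 0, 0, 0], [0, -0.008, 0, 0, 0, 0, 0], [0, -0.01, 0, 0, 0, 0, 0], [0, -0.01, 0, 0, 0, 0, 0], [0, 0, 0, 0, 0, 0, 0], [0, 0, -0.02, 0, 0, 0, 0], [0, 0, -0.03, 0, 0, 0, 0], [0, 0, -0.03, 0, 0, 0, 0], [0.02, 0, -0.03, 0, 0, 0, 0], [0.02, 0, -0.02, 0, 0, 0, 0]],
])

```text
time_s: 17.4
ee_pos: [563.4, 78.9, 187.5]
tcp_rot: [179.9, 0.2, 155.6]
ft_force: [-0.8, -0.3, -0.3]
finger_gap: -0.0
finger_force: 0.0
```

Request:
play_rows([
  [[0.03, -0.02, 0, 0, 0, 0, 0], [0.03, -0.02, 0, 0, 0, 0, 0], [0.03, -0.02, 0, 0, 0, 0, 0], [0.03, -0.02, 0, 0, 0, 0, 0], [0.03, -0.02, 0, 0, 0, 0, 0], [0.02, -0.01, 0, 0, 0, 0, 0], [0, 0, 0, 0, 0, 0, 0], [0, 0, 0, 0, 0, 0, 0], [0, 0, 0, 0, 0, 0, 0], [0, 0, 0, 0, 0, 0, 0]],
])

```text
time_s: 18.4
ee_pos: [363.6, 48.7, 185.4]
tcp_rot: [180.0, 0.0, 155.6]
ft_force: [-0.8, -0.4, 0.1]
finger_gap: -0.0
finger_force: 0.0
```

Run:
```python
from h import *
need(11,5,56)
s=capture("scene");c=capture("top")
cv2.imwrite("pics/f.png",np.hstack([cv2.resize(c["pixels"][110:310,150:350,::-1],(400,400)),cv2.resize(s["pixels"][130:270,180:320,::-1],(400,400))]))
print((proj(s,[*(O+RJ@[10,30]),84])-[180,130])*400/140+[400,0],(proj(c,[*(O+RJ@[10,30]),84])-[150,110])*2)
```

```text
t 18.4 jig [-197.6 -130.5] [363.6  48.7 185.4] [1.7997e+02 4.0000e-02 1.5561e+02] F [-0.8 -0.4  0.1] gap -0.0
tool shift [-208.5  135.4  129.6]
turn [0.0005 0.0007 0.0002]
[679.19901398 128.97156664] [157.89218677 173.72180607]
```

View pics/f.png

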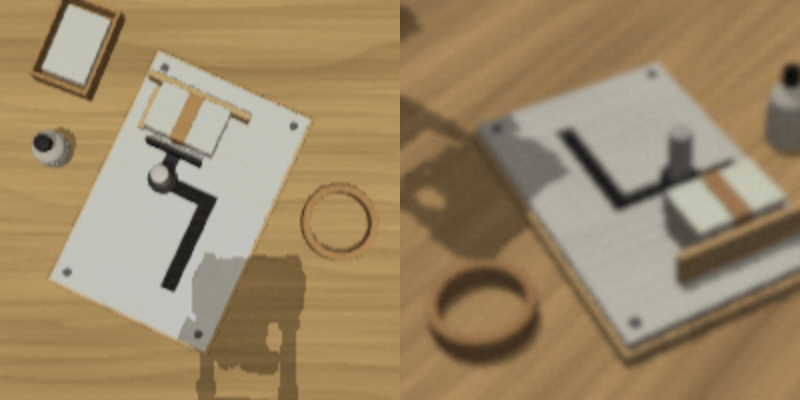

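Both views put the post top at the end of the short leg: (680,129) in the scene view against (679,129) predicted, and (159,177) in the top view against (158,174). The stack, tape, glue and tray are in place, and the arm is clear.

```bash
python3 -c "from h import *;print(sign_off())"
```

```text
the job is handed in; nothing more can be done
None
```

The post was pushed to the corner and then fully home at the end of the short leg. The final pictures show it there, with the stack, tape, glue and tray undisturbed and the arm clear; I handed the job in at about 18.5 s, and `sign_off()` gave no verdict.

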